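# Thread the return spring onto the press guide post

### The job

Fit the loose coil spring over the bare guide post of the small green press base until it stands fully home on the round seat, then let go of it. Its inward-bent lower end will catch on the two notched collars of the post: whenever it snags, ease off and twist the spring slightly until it finds the notch, always gently and never forcing it down (stay under 20 N). Leave the other things on the bench alone.

Things in the scene. Friction and masses are not known exactly. Their poses are not given: they have to be found in the camera images.
- spring: Loose upright steel compression spring: 56 mm tall, 44 mm outer diameter, 3 mm wire, 36 mm clear bore, 50 g, stiff (treat as rigid). Origin: centre of its lower end; z up its axis; +x towards its tang. A dab of red paint on the top coil is straight above the tang. Grip it round the coils from above, about 38 mm over its lower end.
- tang_tip (a point): Tip of the tang: the wire's lower end, forged square (3 x 3 mm) and bent straight inward in the lowest coil along the spring's +x. The tip is 9 mm from the spring's axis, 1.5 mm above its lower end.
- base: Green two-post press base fixed to the bench: plate 90 x 200 x 18 mm. Origin: under the plate, on the axis of the BARE post; z up. The other post, already wearing its spring (44 mm wide, top 80 mm above the bench), stands 110 mm along +y. A red line on the plate points along +x from the bare post.
- seat (a point): Centre of the top of the round black rubber seat (48 mm across) at the foot of the bare post, 22 mm above the bench; axes as the base. The fitted spring stands on it. The rubber gives about 1 mm for 4 N and springs back. The bare post is 14 mm in diameter, rises 58 mm above the seat, has a chamfered end and carries two fixed, hard brass collars.
- upper_collar (a point): Centre of the upper collar's top, 46 mm above the seat. Collar 32 mm across, 4 mm thick, with one radial notch 6 mm wide cut in to the post; the tang passes only there, within about 0.1 rad of the notch's direction. That direction differs from start to start, is not measured, and lies within 0.8 rad either side of the base's +x.
- lower_collar (a point): Centre of the lower collar's top, 24 mm above the seat. Same collar and notch as the upper one, but its notch lies a further 0.5 to 1.5 rad counter-clockwise (seen from above) from the upper notch; not measured. Free gap between the collars: 18 mm.
- press_head: Bystander: loose green press head, a plate 70 x 160 x 16 mm with a steel boss 36 mm high. Origin under its centre.
- gift_box: Bystander: small white cardboard ring box 60 x 60 x 32 mm. Origin under its centre.
- dish: Bystander: white porcelain dish, 70 mm across, 22 mm high. Origin under its centre.
- driver: Bystander: screwdriver with a yellow handle, 150 mm long, lying on the bench. Origin under it.
Not all that is in view belongs to the job. What is shaped like the base but brown is not meant.

How it is judged:
By the outcome, as a careful person would: the job done as asked, in the order asked, and still so for the second after the job is handed in, with the robot touching nothing.
It also fails if it takes over 67 s, if anything falls off the work surface, if the arm or the gripper's body presses on something with over 40 N, if the wrist force passes 120 N, or if a joint passes its speed limit or range.

### The arm

A 6-joint arm with a two-finger parallel gripper is mounted at the origin on the work surface. World frame = base frame: x ahead of the robot, y to its left, z up, the work surface at z = 0. Lengths are in mm, angles in rad, forces in N, time in s.
With the tool pointing down it reaches from about 275 to 750 mm from the base axis. Payload 10.2 kg.
Tool frame: the origin (TCP) lies at the very end of the fingers, on their centre line; the grasp point (between the pads) lies 19 mm behind it; z points along the fingers, y is the line along which they close (so a half turn about z gives the same grasp; the last joint's range is limited). The gripper opens to 88 mm and grips with 3 to 60 N. Pads are 18 mm wide; open, the fingers measure 123 mm over their backs; the gripper's body (75 mm by 187 mm) begins 45 mm behind the grasp point.
Start: joints at [-1.426, 0.313, 1.498, -0, 1.331, -0.223], TCP at [188.759, -489.899, 238.72] pointing down, gripper open.
Joint ranges: [-2.94, 2.94], [-0.97, 2.17], [0.19, 2.56], [-1.23, 4.37], [0.02, 3.11], [-2.88, 2.88]. Speed limits (rad/s): [2.39, 2.39, 3.01, 3.14, 3.14, 3.14].

### API

Orientations are given as a rotation vector (axis times angle).
In Python, from bench import ctrl gives the robot as it stands. The module is installed in compiled form; this text tells all that it offers.
- The arm moves only by the tool carry_out, never from a script. Its argument "moves" is a list of rows, each a list of 5 numbers: the shift along the world's x, y, z in m, then the turn about the world's z in degrees, then the finger opening in m, from 0 to 0.0881. In form: [[dx, dy, dz, roll, hand], ...]. A call has 1 to 12 rows; each row is the pose to reach, as a shift and turn from the pose commanded when the call began; what a row does not reach only later rows make up. A row lasts 1/12 s, in which the tool goes at most 41.7 mm and 7.16 degrees, less where a joint would pass 70% of its speed; a pose out of reach is approached as far as the arm can. A call with a gripper value outside its range is refused whole. The fingers move at their own pace and stop on an object; "newtons" is the grip in N (left out, the last holds). Time passes only in rows, so rows that repeat a pose let the fingers close. It gives the time, the measured TCP pose, the force, the opening and the grip force at its end, in the units of the state.
- ctrl.get_state(): the state, without advancing time (a new reading comes with each control period).
- ctrl.camera(name): name is "scene" or "top"; returns the picture (400x640x3 uint8, red, green, blue); there is no depth.
- ctrl.calibration(name): a dict with "fx", "fy", "cx", "cy" (pixels), "k1" (the pictures are not rectified: a ray, as slopes to the right and down, at radius r is drawn at 1 + k1 r^2 times it, then the intrinsics apply), "cam_to_world" (4x4, takes a point from camera to world coordinates). Camera axes: x right, y up, looking along -z (the intrinsics and any distortion apply to the point x, -y, -z); pixel columns grow to the right and rows downward; lengths in mm; the calibration is good to about 2 mm. A picture is of the moment at which its call begins. calibration takes no time and is no camera call.
- ctrl.finish_job(): hands the job in; it is judged then, once.
The state is a dict: "time": time; "qpos": joint angles; "joint_vel": joint speeds; "effort": joint torques, N m; "tcp_pos": TCP position; "tool_rot": TCP orientation; "contact_force": force on the tool from outside, world axes, zero at the start; "torque": the same for the moment, N m; "opening": finger opening in mm; "grip_force": force on a finger pad.
Only numpy, scipy, OpenCV 4.12 (cv2) and the standard library are available. Lean on these libraries where they do the work, as an engineer would, in place of code of your own. Each camera call takes 0.05 s, during which the arm holds its last target. There are 200 camera calls.

## Working session

There is one attempt and no reset: what is moved stays moved. The work goes in short steps, Python scripts to look and compute and a tool call to move; the robot and the scene stay as the last step left them, time stands still between calls to the robot, and variables do not carry over. Pictures are saved under pics/ and viewed, at most 10 in all, crops included, and the job is handed in when it is done.

Besides the shell and the picture viewer there is one more tool, called by a JSON object that holds its "fn" and its "kwargs", one argument or row to a line. carry_out: Moves the arm, as the interface text tells. Its arguments: {"type":"object","properties":{"moves":{"type":"array","items":{"type":"array","items":{"type":"number"}}},"newtons":{"type":"number"}},"required":["moves"]}

```bash
mkdir -p pics
cat > h.py <<'E'
import numpy as np, cv2
from bench import ctrl
def snap(n,f):
    im=ctrl.camera(n); cv2.imwrite('pics/'+f,im[:,:,::-1]); return im
def ray(n,u,v):
    c=ctrl.calibration(n); K=np.array([[c['fx'],0,c['cx']],[0,c['fy'],c['cy']],[0,0,1.]])
    p=cv2.undistortPoints(np.array([[[u,v]]],float),K,np.array([c['k1'],0,0,0.]))[0,0]
    M=np.array(c['cam_to_world']); return M[:3,3],M[:3,:3]@np.array([p[0],-p[1],-1])
def atz(n,u,v,z):
    o,d=ray(n,u,v); return o+d*(z-o[2])/d[2]
def px(n,P):
    c=ctrl.calibration(n); M=np.linalg.inv(np.array(c['cam_to_world'])); q=M[:3,:3]@np.array(P,float)+M[:3,3]
    s=np.array([q[0],-q[1]])/-q[2]; s=s*(1+c['k1']*(s@s)); return np.array([c['fx']*s[0]+c['cx'],c['fy']*s[1]+c['cy']])
E
python3 - <<'E'
from h import *
snap('top','t1.png');snap('scene','s1.png')
s=ctrl.get_state();print(s)
for n in('top','scene'):print(ctrl.calibration(n))
E
```

```text
{'time': 0.1, 'qpos': array([-1.42635151e+00,  3.13384093e-01,  1.49833246e+00,  1.46733781e-05,
        1.33098529e+00, -2.23412235e-01]), 'joint_vel': array([ 0.00029589, -0.0019716 , -0.00207687, -0.00057489, -0.00040563,
        0.00101956]), 'effort': array([ 2.09181613e-03, -4.02818549e+01, -2.52643186e+01,  6.94826385e-02,
        3.42552667e-02, -6.47636875e-05]), 'tcp_pos': array([ 188.75426103, -489.67308438,  238.23417235]), 'tool_rot': array([-3.08751464e+00, -5.74368051e-01, -9.11120369e-05]), 'contact_force': array([ 0.23633266, -0.24833281, -0.61730592]), 'torque': array([-0.02355851,  0.02816759,  0.00669689]), 'grip_force': 0.0, 'opening': 88.02697749717287}
{'fx': 455.36899275813676, 'fy': 455.36899275813676, 'cx': 320.89726650128733, 'cy': 197.8325908576433, 'k1': -0.06598422502860905, 'cam_to_world': array([[-1.01740616e-01,  9.72393294e-01, -2.10000308e-01,
         3.56566065e+02],
       [-9.94787520e-01, -9.79964550e-02,  2.81866245e-02,
        -1.60619563e+01],
       [ 6.82919896e-03,  2.11773410e-01,  9.77294932e-01,
         1.05294619e+03],
       [ 0.00000000e+00,  0.00000000e+00,  0.00000000e+00,
         1.00000000e+00]])}
{'fx': 425.4176524387671, 'fy': 425.4176524387671, 'cx': 313.68387585650936, 'cy': 200.22561100077795, 'k1': -0.11747827912676584, 'cam_to_world': array([[ 4.44873406e-01, -6.39077177e-01,  6.27429689e-01,
         1.14157831e+03],
       [ 8.95427936e-01,  3.30862708e-01, -2.97890383e-01,
        -2.98920647e+02],
       [-1.72181411e-02,  6.94341580e-01,  7.19439577e-01,
         7.26838587e+02],
       [ 0.00000000e+00,  0.00000000e+00,  0.00000000e+00,
         1.00000000e+00]])}
```

View pics/t1.png

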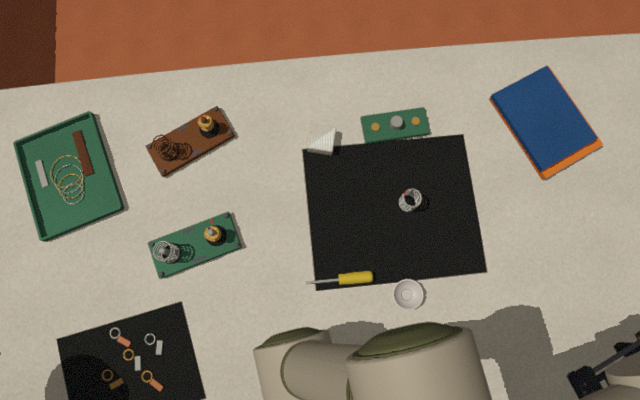

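View pics/s1.png

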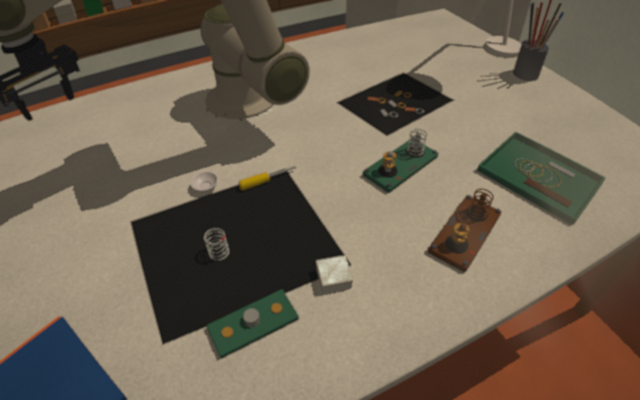

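The top view shows the spring at about (411,200), the bare post at (214,234) and the dressed post at (167,252). I'll take enlarged crops next.

Run:
```python
from h import *
t=cv2.imread('pics/t1.png');s=cv2.imread('pics/s1.png')
r=lambda i,x,y,w,h,k:cv2.resize(i[y:y+h,x:x+w],None,fx=k,fy=k,interpolation=cv2.INTER_CUBIC)
a=np.hstack([r(t,386,175,50,50,8),r(s,190,215,50,50,8)])
b=cv2.resize(r(t,140,205,110,80,3.6),(400,290)); c=cv2.resize(r(s,355,120,90,75,4.4),(400,290))
cv2.imwrite('pics/c1.png',np.vstack([a[:300] if 0 else cv2.resize(a,(800,300*1)) if 0 else a[40:340],np.hstack([b,c])]))
for uv,z in [((411,200),56),((214,234),68),((167,252),80)]:print(uv,atz('top',*uv,z))
for uv,z in [((214,231),56),((390,158),68),((418,133),80)]:print(uv,atz('scene',*uv,z))
```

```text
(411, 200) [ 545.53247309 -245.73637102   56.        ]
(214, 234) [511.2951627  195.71737362  68.        ]
(167, 252) [480.48845794 296.32998424  80.        ]
(214, 231) [ 540.89686813 -244.2249085    56.        ]
(390, 158) [525.40582584 197.60063821  68.        ]
(418, 133) [487.98931611 305.37390489  80.        ]
```

View pics/c1.png

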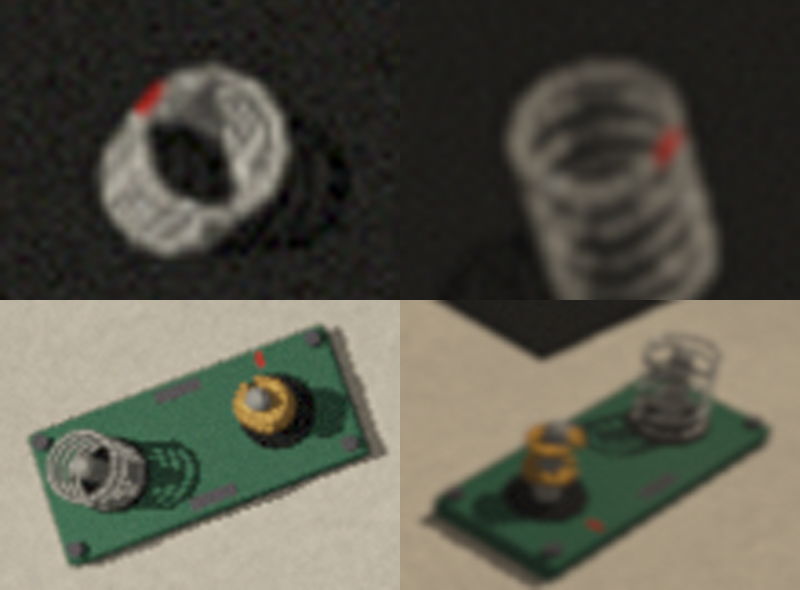

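Run:
```python
from h import *
def tri(a,b):
    (o1,d1),(o2,d2)=ray('top',*a),ray('scene',*b)
    A=np.stack([d1,-d2],1);t=np.linalg.lstsq(A,o2-o1,rcond=None)[0];p,q=o1+t[0]*d1,o2+t[1]*d2
    return (p+q)/2,np.linalg.norm(p-q)
for n,a,b,z in [('springtop',(412.2,197.9),(214.6,235.2),56),('paint',(404.75,192.1),(223.75,238.4),55),('posttop',(211,231.5),(390.6,153.1),80),('line',(211.5,221.3),(398.8,178.3),18),
 ('othertop',(166,250.5),(416.5,133),80)]:
    print(n,*tri(a,b),atz('top',*a,z),atz('scene',*b,z))
im={}
for n in('top','scene'): im[n]=np.mean([ctrl.camera(n).astype(float) for _ in range(8)],0)
np.savez('avg.npz',**im)
r=lambda i,x,y,w,h,k:cv2.resize(i[y:y+h,x:x+w],None,fx=k,fy=k,interpolation=cv2.INTER_CUBIC)
o=np.hstack([r(im['top'],198,214,32,40,12),r(im['scene'],374,144,32,40,12)])
cv2.imwrite('pics/c2.png',np.clip(o*1.3,0,255)[:,:,::-1])
```

```text
springtop [ 550.65097738 -247.86123518   54.82534987] 3.136835714698316 [ 550.0422623 -249.1328009   56.       ] [ 552.34582891 -246.48899014   56.        ]
paint [ 565.98748909 -233.31271691   53.14411552] 3.17581465280898 [ 565.19775963 -234.46229541   55.        ] [ 568.22270249 -232.01661383   55.        ]
posttop [517.09600661 201.99793023  74.85759606] 3.3335726414032174 [515.47650006 199.31865144  80.        ] [522.31077254 199.81324414  80.        ]
line [550.18156054 212.27087018  15.758603  ] 2.4721215308547193 [549.17608508 210.63929699  18.        ] [552.29554532 211.96254311  18.        ]
othertop [485.03188144 300.61065713  78.99435507] 4.05125810883158 [483.91773998 298.37984498  80.        ] [486.2737983 301.9843731  80.       ][ WARN:0@34.526] global loadsave.cpp:1063 imwrite_ Unsupported depth image for selected encoder is fallbacked to CV_8U.
```

View pics/c2.png

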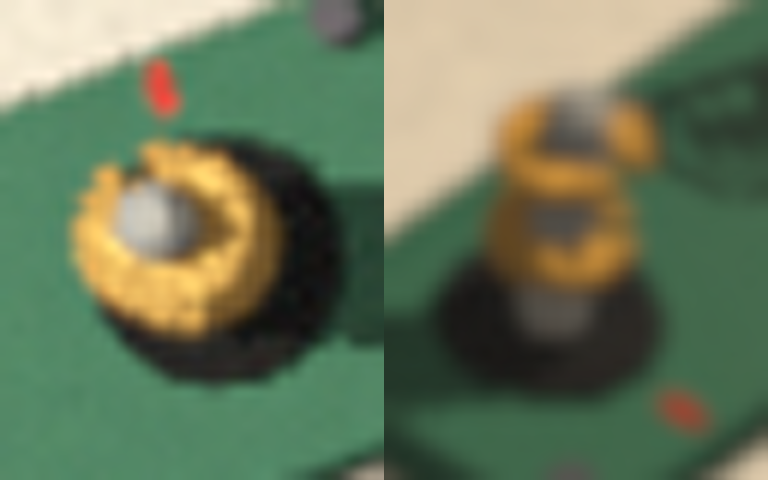

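The upper notch shows in the top camera at about (208.7,228), roughly 0.42 rad in world. The spring is at about (551,-248) with its tang at about 0.76 rad, and the post is at about (518,200). I'll move over the spring.

{"fn": "carry_out", "kwargs": {
  "moves": [
    [0.362,0.242,-0.15,0,0.075],
    [0.362,0.242,-0.15,0,0.075],
    [0.362,0.242,-0.15,0,0.075],
    [0.362,0.242,-0.15,0,0.075],
    [0.362,0.242,-0.15,0,0.075],
    [0.362,0.242,-0.15,0,0.075],
    [0.362,0.242,-0.15,0,0.075],
    [0.362,0.242,-0.15,0,0.075],
    [0.362,0.242,-0.15,0,0.075],
    [0.362,0.242,-0.15,0,0.075],
    [0.362,0.242,-0.15,0,0.075],
    [0.362,0.242,-0.15,0,0.075]
  ]
}}

```text
time: 1.9
tcp_pos: [553.7, -243.3, 85.9]
tool_rot: [-3.084, -0.581, 0.002]
contact_force: [-0.4, 0.4, -0.2]
opening: 75.2
grip_force: 0.0
```

Run:
```python
from h import *
im=snap('scene','s2.png')
s=ctrl.get_state();print(s['time'],s['tcp_pos'],s['tool_rot'],s['opening'])
print(px('scene',s['tcp_pos']))
c=cv2.resize(im[180:280,160:280],None,fx=6,fy=6,interpolation=cv2.INTER_CUBIC);cv2.imwrite('pics/c3.png',c[:,:,::-1])
```

```text
1.95 [ 552.23152906 -245.15326047   86.85038091] [-3.08541520e+00 -5.80621184e-01  2.44135792e-03] 74.85106433968592
[212.35229842 225.15302233]
```

View pics/c3.png

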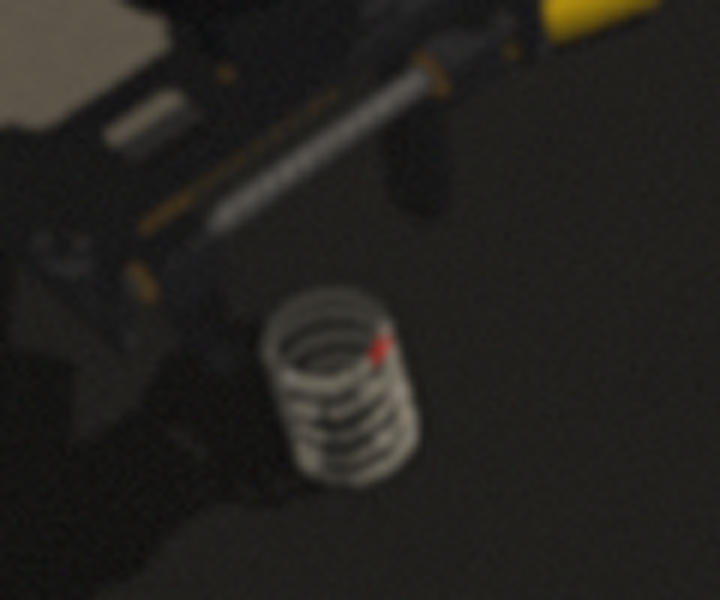

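The fingers straddle the spring: the finger midpoint is near (212,227) and the spring top is near (215,237). I'll descend and grip.

{"fn": "carry_out", "kwargs": {
  "moves": [
    [0,0,-0.02,0,0.075],
    [0,0,-0.045,0,0.075],
    [0,0,-0.068,0,0.075],
    [0,0,-0.069,0,0.075],
    [0,0,-0.069,0,0.075],
    [0,0,-0.069,0,0.04],
    [0,0,-0.069,0,0.04],
    [0,0,-0.069,0,0.04],
    [0,0,-0.069,0,0.04],
    [0,0,-0.069,0,0.04],
    [0,0,-0.069,0,0.04],
    [0,0,-0.069,0,0.04]
  ],
  "newtons": 18
}}

```text
time: 2.95
tcp_pos: [551.0, -248.1, 20.3]
tool_rot: [3.088, 0.575, 0.001]
contact_force: [-1.0, 0.6, 4.1]
opening: 41.5
grip_force: 17.8
```

{"fn": "carry_out", "kwargs": {
  "moves": [
    [0,0,0.02,0,0.04],
    [0,0,0.06,0,0.04],
    [0,0,0.1,0,0.04],
    [-0.002,0.03,0.105,0,0.04],
    [-0.005,0.07,0.105,0,0.04],
    [-0.008,0.11,0.105,-4,0.04],
    [-0.011,0.15,0.105,-8,0.04],
    [-0.014,0.19,0.105,-12,0.04],
    [-0.017,0.23,0.105,-16,0.04],
    [-0.02,0.27,0.105,-19.5,0.04],
    [-0.023,0.31,0.105,-19.5,0.04],
    [-0.026,0.35,0.105,-19.5,0.04]
  ]
}}

```text
time: 3.95
tcp_pos: [524.1, 104.0, 124.7]
tool_rot: [-3.141, -0.042, 0.0]
contact_force: [0.6, -0.4, 0.2]
opening: 41.4
grip_force: 17.7
```

{"fn": "carry_out", "kwargs": {
  "moves": [
    [-0.003,0.035,0,0,0.04],
    [-0.006,0.065,0,0,0.04],
    [-0.007,0.085,0,0,0.04],
    [-0.007,0.098,0,0,0.04],
    [-0.007,0.098,0,0,0.04],
    [-0.007,0.098,0,0,0.04],
    [-0.007,0.098,0,0,0.04]
  ]
}}

```text
time: 4.53
tcp_pos: [518.0, 198.9, 124.6]
tool_rot: [3.141, 0.041, -0.001]
contact_force: [-0.1, 0.2, -0.8]
opening: 41.8
grip_force: 17.7
```

Run:
```python
from h import *
a=np.load('avg.npz');im={}
for n in('top','scene'): im[n]=np.mean([ctrl.camera(n).astype(float) for _ in range(5)],0)
s=ctrl.get_state();print(s['time'],s['tcp_pos'],s['tool_rot'],s['opening'],s['contact_force'])
r=lambda i,x,y,w,h,k:cv2.resize(i[y:y+h,x:x+w],None,fx=k,fy=k,interpolation=cv2.INTER_CUBIC)
o=np.vstack([np.hstack([r(im[n],*c,10),]) for n,c in ()]) if 0 else np.hstack([r(im['top'],194,205,36,56,10),r(im['scene'],372,128,40,56,10)])
cv2.imwrite('pics/c4.png',np.clip(o*1.5,0,255).astype(np.uint8)[:,:,::-1]);np.savez('b.npz',**im)
```

```text
5.0333 [517.79665254 199.97363548 124.74756487] [3.14129749e+00 4.28742426e-02 7.72477663e-05] 42.3385199153326 [-0.69137396 -0.33156957 -1.31908096]
```

View pics/c4.png

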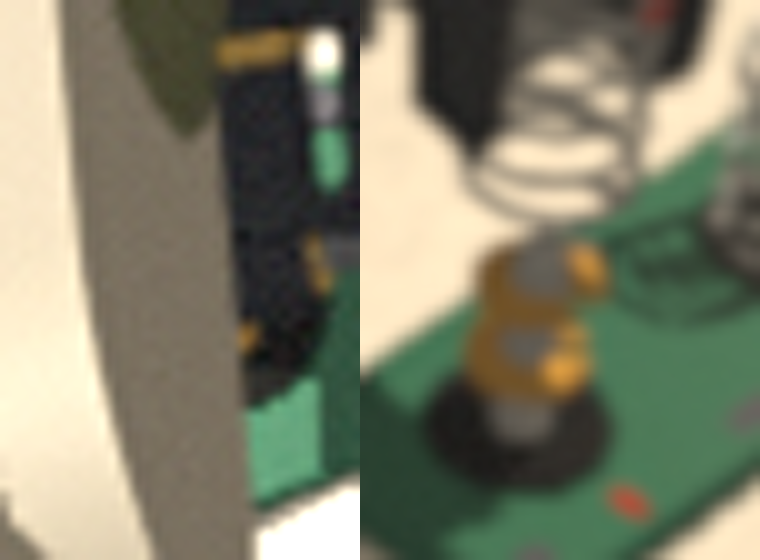

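The scene camera shows the spring held above the post, with its lower rim centre at about (391,145.5). The top view is blocked by the arm. I'll fit silhouettes to refine the offset from post to spring.

```bash
cat > fit.py <<'E'
from h import *
from scipy.optimize import minimize
a=np.load('avg.npz'); S=4
th=np.linspace(0,2*np.pi,40,endpoint=False)
def cyl(n,x,y,z0,z1,r):
    P=[px(n,(x+r*np.cos(t),y+r*np.sin(t),z)) for z in(z0,z1) for t in th]
    return cv2.convexHull(np.array(P,np.float32))
def model(n,x,y,parts,win):
    u,v,w,h=win; m=np.zeros((h*S,w*S),np.uint8)
    for z0,z1,r in parts:
        c=cyl(n,x,y,z0,z1,r)[:,0]; q=(c-[u,v]+.5)*S
        cv2.fillPoly(m,[np.round(q*16).astype(np.int32)],255,shift=4)
    return cv2.resize(m,(w,h),interpolation=cv2.INTER_AREA)/255.
def fit(n,soft,parts,win,x0):
    f=lambda p:np.sum((cv2.GaussianBlur(model(n,*p,parts,win),(0,0),.7)-soft)**2)
    r=minimize(f,x0,method='Nelder-Mead',options=dict(initial_simplex=np.array(x0)+[[-6,-6],[6,-4],[0,8]],xatol=.1,fatol=.01))
    return r.x.round(1),round(r.fun,1)
cr=lambda n,w:a[n][w[1]:w[1]+w[3],w[0]:w[0]+w[2]]
if __name__=='__main__':
    for n,w in(('top',(198,214,34,36)),('scene',(374,144,34,40))):
        I=cr(n,w); y=np.clip((I[...,0]-I[...,2]-20)/60,0,1)          # yellow: R>>B
        red=(I[...,0]>1.8*I[...,1]); y[red]=0
        # post top: fill holes
        g=cv2.morphologyEx((y>.4).astype(np.uint8),cv2.MORPH_CLOSE,np.ones((7,7))); 
        print(n,'collars',g.sum(),fit(n,cv2.GaussianBlur(g.astype(float),(0,0),.5),[(64,68,16),(42,46,16)],w,(518,200)))
        b=np.clip((60-I.max(2))/20,0,1); 
        u=np.maximum(g,(I[...,1]-I[...,0]<12)&(I.max(2)<75)|(g>0)).astype(np.uint8)
        u=cv2.morphologyEx(u,cv2.MORPH_OPEN,np.ones((3,3)));
        print(n,'with seat',u.sum(),fit(n,cv2.GaussianBlur(u.astype(float),(0,0),.5),[(64,68,16),(42,46,16),(18,22,24),(22,79,7)],w,(518,200)))
    for n,w in(('top',(394,182,36,36)),('scene',(194,220,44,50))):
        I=cr(n,w).max(2); g=(I>55).astype(np.uint8); g=cv2.morphologyEx(g,cv2.MORPH_CLOSE,np.ones((11,11)))
        print(n,'spring',g.sum(),fit(n,cv2.GaussianBlur(g.astype(float),(0,0),.5),[(0,56,22)],w,(551,-248)))
    m=px('scene',(518,200,105)); print('pred lower rim',m,'seat',px('scene',(518,200,22)),'collar',px('scene',(518,200,68)),'posttop',px('scene',(518,200,80)))
    print('top post',px('top',(518,200,80)),'collar',px('top',(518,200,68)))
E
python3 fit.py
```

```text
Traceback (most recent call last):
  File "fit.py", line 25, in <module>
    print(n,'collars',g.sum(),fit(n,cv2.GaussianBlur(g.astype(float),(0,0),.5),[(64,68,16),(42,46,16)],w,(518,200)))
                              ~~~^^^^^^^^^^^^^^^^^^^^^^^^^^^^^^^^^^^^^^^^^^^^^^^^^^^^^^^^^^^^^^^^^^^^^^^^^^^^^^^^^^
  File "fit.py", line 16, in fit
    r=minimize(f,x0,method='Nelder-Mead',options=dict(initial_simplex=np.array(x0)+[[-6,-6],[6,-4],[0,8]],xatol=.1,fatol=.01))
  File "fit.py", line 15, in <lambda>
    f=lambda p:np.sum((cv2.GaussianBlur(model(n,*p,parts,win),(0,0),.7)-soft)**2)
                                        ~~~~~^^^^^^^^^^^^^^^^
  File "fit.py", line 11, in model
    c=cyl(n,x,y,z0,z1,r)[:,0]; q=(c-[u,v]+.5)*S
      ~~~^^^^^^^^^^^^^^^
  File "fit.py", line 6, in cyl
    P=[px(n,(x+r*np.cos(t),y+r*np.sin(t),z)) for z in(z0,z1) for t in th]
       ~~^^^^^^^^^^^^^^^^^^^^^^^^^^^^^^^^^^^
  File "h.py", line 12, in px
    c=ctrl.calibration(n); M=np.linalg.inv(np.array(c['cam_to_world'])); q=M[:3,:3]@np.array(P,float)+M[:3,3]
ValueError: time passes only in moves, steps and waits
```

Repeated calibration calls are refused, so I'll cache the calibration.

```bash
sed -i 's/ctrl.calibration(n)/CAL(n)/; 2a from functools import lru_cache\nCAL=lru_cache(None)(lambda n: ctrl.calibration(n))' h.py; python3 fit.py
```

```text
top collars 223 (array([515.7, 202.5]), np.float64(17.6))
top with seat 366 (array([515.7, 202. ]), np.float64(23.1))
scene collars 178 (array([515.3, 202.7]), np.float64(17.8))
scene with seat 368 (array([515.1, 201.6]), np.float64(29.7))
top spring 474 (array([ 552.1, -247.4]), np.float64(39.5))
scene spring 667 (array([ 551.1, -247.5]), np.float64(14.3))
pred lower rim [390.80001354 143.76352899] seat [387.11769583 170.20376562] collar [389.11558229 155.91720006] posttop [389.65414162 152.04232702]
top post [210.62465358 230.37636185] collar [211.88493394 231.15692553]
```

The fits agree: the post is at (515.5,202.2) and the spring was at (551.5,-247.5), so the shift needed is about (-3,+2) mm. Next is the upper notch angle, from a ring profile of collar colour.

Run:
```python
from fit import *
for n in('top','scene'):
    I=a[n].astype(np.float32); D=I[...,0]-I[...,2]
    t=np.arange(-.6,1.6,.1)
    for z,lab in((68,'up'),(46,'lo')):
        v=0
        for r in(11,13,15):
            P=np.array([px(n,(515.5+r*np.cos(x),202.2+r*np.sin(x),z)) for x in t],np.float32)
            v=v+cv2.remap(D,P[:,:1].copy(),P[:,1:].copy(),cv2.INTER_LINEAR)[:,0]/3
        print(n,lab,[(round(float(x),1),int(y)) for x,y in zip(t,v)])
# paint/tang direction about fitted spring centre
for n,uv,c in(('top',(404.75,192.1),(552.1,-247.4)),('scene',(223.75,238.4),(551.1,-247.5))):
    d=atz(n,*uv,55.)[:2]-c; print(n,'tang',np.arctan2(d[1],d[0]),np.hypot(*d))
```

```text
top up [(-0.6, 95), (-0.5, 91), (-0.4, 93), (-0.3, 86), (-0.2, 82), (-0.1, 87), (-0.0, 84), (0.1, 74), (0.2, 44), (0.3, 16), (0.4, 6), (0.5, 17), (0.6, 47), (0.7, 77), (0.8, 86), (0.9, 78), (1.0, 76), (1.1, 85), (1.2, 81), (1.3, 82), (1.4, 94), (1.5, 99)]
top lo [(-0.6, 98), (-0.5, 103), (-0.4, 107), (-0.3, 106), (-0.2, 104), (-0.1, 101), (-0.0, 98), (0.1, 92), (0.2, 84), (0.3, 71), (0.4, 51), (0.5, 29), (0.6, 25), (0.7, 27), (0.8, 22), (0.9, 22), (1.0, 26), (1.1, 32), (1.2, 36), (1.3, 41), (1.4, 54), (1.5, 71)]
scene up [(-0.6, 91), (-0.5, 87), (-0.4, 85), (-0.3, 81), (-0.2, 75), (-0.1, 67), (-0.0, 57), (0.1, 48), (0.2, 42), (0.3, 41), (0.4, 46), (0.5, 54), (0.6, 62), (0.7, 68), (0.8, 74), (0.9, 76), (1.0, 78), (1.1, 81), (1.2, 80), (1.3, 80), (1.4, 81), (1.5, 77)]
scene lo [(-0.6, 79), (-0.5, 78), (-0.4, 79), (-0.3, 83), (-0.2, 87), (-0.1, 91), (-0.0, 92), (0.1, 91), (0.2, 88), (0.3, 84), (0.4, 79), (0.5, 73), (0.6, 66), (0.7, 57), (0.8, 50), (0.9, 46), (1.0, 43), (1.1, 40), (1.2, 43), (1.3, 46), (1.4, 49), (1.5, 50)]
top tang 0.779250662965178 18.410201180574848
scene tang 0.7351640740421068 23.085107487803754
```

The upper notch is at about 0.40 rad and the tang is now at about 0.42. There is a hint of the lower notch at about 1.1. I'll align and lower past the post tip.

{"fn": "carry_out", "kwargs": {
  "moves": [
    [-0.003,0.002,0,-1,0.04],
    [-0.003,0.002,0,-1,0.04],
    [-0.003,0.002,-0.012,-1,0.04],
    [-0.003,0.002,-0.02,-1,0.04],
    [-0.003,0.002,-0.025,-1,0.04],
    [-0.003,0.002,-0.029,-1,0.04],
    [-0.003,0.002,-0.032,-1,0.04],
    [-0.003,0.002,-0.032,-1,0.04],
    [-0.003,0.002,-0.032,-1,0.04]
  ]
}}

```text
time: 5.78
tcp_pos: [514.9, 202.1, 92.8]
tool_rot: [-3.141, -0.016, -0.0]
contact_force: [0.4, -0.1, -0.2]
opening: 42.2
grip_force: 17.7
```

{"fn": "carry_out", "kwargs": {
  "moves": [
    [0,0,-0.002,0,0.04],
    [0,0,-0.004,0,0.04],
    [0,0,-0.005,0,0.04],
    [0,0,-0.006,0,0.04],
    [0,0,-0.006,0,0.04]
  ]
}}

```text
time: 6.2
tcp_pos: [514.7, 202.1, 86.6]
tool_rot: [3.142, 0.016, -0.0]
contact_force: [-0.2, 0.5, 0.2]
opening: 42.1
grip_force: 17.7
```

No contact yet, and the lower end should already be inside the upper notch. Continuing.

{"fn": "carry_out", "kwargs": {
  "moves": [
    [0,0,-0.001,0,0.04],
    [0,0,-0.002,0,0.04],
    [0,0,-0.003,0,0.04],
    [0,0,-0.004,0,0.04],
    [0,0,-0.004,0,0.04]
  ]
}}

```text
time: 6.62
tcp_pos: [514.7, 202.1, 82.5]
tool_rot: [3.142, 0.016, -0.001]
contact_force: [1.1, -0.3, -0.4]
opening: 41.6
grip_force: 17.7
```

{"fn": "carry_out", "kwargs": {
  "moves": [
    [0,0,-0.001,0,0.04],
    [0,0,-0.0025,0,0.04],
    [0,0,-0.004,0,0.04],
    [0,0,-0.005,0,0.04],
    [0,0,-0.006,0,0.04],
    [0,0,-0.006,0,0.04]
  ]
}}

```text
time: 7.12
tcp_pos: [514.6, 202.1, 76.5]
tool_rot: [3.141, 0.016, -0.001]
contact_force: [0.9, 0.3, -0.8]
opening: 41.7
grip_force: 17.7
```

The spring is through the upper collar with no force. I'll twist CCW toward the estimated lower notch at about 1.1 rad, then probe gently.

{"fn": "carry_out", "kwargs": {
  "moves": [
    [0,0,0,7,0.04],
    [0,0,0,14,0.04],
    [0,0,0,21,0.04],
    [0,0,0,28,0.04],
    [0,0,-0.001,35,0.04],
    [0,0,-0.003,40,0.04],
    [0,0,-0.005,40,0.04],
    [0,0,-0.007,40,0.04],
    [0,0,-0.008,40,0.04],
    [0,0,-0.008,40,0.04]
  ]
}}

```text
time: 7.95
tcp_pos: [514.6, 202.1, 68.4]
tool_rot: [-2.948, -1.086, 0.001]
contact_force: [-1.0, -0.3, -0.3]
opening: 42.2
grip_force: 17.7
```

{"fn": "carry_out", "kwargs": {
  "moves": [
    [0,0,-0.001,0,0.04],
    [0,0,-0.002,0,0.04],
    [0,0,-0.003,0,0.04],
    [0,0,-0.003,0,0.04]
  ]
}}

```text
time: 8.28
tcp_pos: [514.7, 202.1, 65.5]
tool_rot: [-2.947, -1.089, 0.0]
contact_force: [0.3, -0.0, -0.4]
opening: 41.8
grip_force: 17.7
```

{"fn": "carry_out", "kwargs": {
  "moves": [
    [0,0,-0.0005,0,0.04],
    [0,0,-0.001,0,0.04],
    [0,0,-0.0015,0,0.04],
    [0,0,-0.0015,0,0.04]
  ]
}}

```text
time: 8.62
tcp_pos: [514.7, 202.1, 64.1]
tool_rot: [-2.947, -1.089, 0.0]
contact_force: [0.5, -1.0, -0.2]
opening: 41.9
grip_force: 17.7
```

{"fn": "carry_out", "kwargs": {
  "moves": [
    [0,0,-0.0005,0,0.04],
    [0,0,-0.001,0,0.04],
    [0,0,-0.0015,0,0.04],
    [0,0,-0.002,0,0.04],
    [0,0,-0.002,0,0.04]
  ]
}}

```text
time: 9.03
tcp_pos: [514.7, 202.1, 62.1]
tool_rot: [-2.947, -1.089, 0.0]
contact_force: [0.6, -0.5, -0.9]
opening: 41.8
grip_force: 17.7
```

The spring is in the lower notch with no resistance. Continuing down.

{"fn": "carry_out", "kwargs": {
  "moves": [
    [0,0,-0.001,0,0.04],
    [0,0,-0.002,0,0.04],
    [0,0,-0.003,0,0.04],
    [0,0,-0.004,0,0.04],
    [0,0,-0.005,0,0.04],
    [0,0,-0.006,0,0.04],
    [0,0,-0.006,0,0.04]
  ]
}}

```text
time: 9.62
tcp_pos: [514.7, 202.1, 56.0]
tool_rot: [-2.947, -1.089, 0.0]
contact_force: [-0.4, 0.4, -0.3]
opening: 41.8
grip_force: 17.7
```

{"fn": "carry_out", "kwargs": {
  "moves": [
    [0,0,-0.0015,0,0.04],
    [0,0,-0.003,0,0.04],
    [0,0,-0.005,0,0.04],
    [0,0,-0.007,0,0.04],
    [0,0,-0.009,0,0.04],
    [0,0,-0.011,0,0.04],
    [0,0,-0.0125,0,0.04],
    [0,0,-0.0125,0,0.04]
  ]
}}

```text
time: 10.28
tcp_pos: [514.6, 202.1, 43.3]
tool_rot: [-2.947, -1.089, 0.001]
contact_force: [0.5, -0.4, -0.4]
opening: 41.9
grip_force: 17.7
```

{"fn": "carry_out", "kwargs": {
  "moves": [
    [0,0,-0.0005,0,0.04],
    [0,0,-0.001,0,0.04],
    [0,0,-0.0015,0,0.04],
    [0,0,-0.0015,0,0.04]
  ]
}}

```text
time: 10.62
tcp_pos: [514.8, 202.1, 42.2]
tool_rot: [2.947, 1.089, 0.0]
contact_force: [0.1, -0.1, -0.8]
opening: 41.9
grip_force: 17.7
```

{"fn": "carry_out", "kwargs": {
  "moves": [
    [0,0,-0.0005,0,0.04],
    [0,0,-0.001,0,0.04],
    [0,0,-0.001,0,0.04],
    [0,0,-0.001,0,0.04]
  ]
}}

```text
time: 10.95
tcp_pos: [514.8, 202.1, 41.4]
tool_rot: [2.947, 1.089, 0.0]
contact_force: [-1.7, -0.3, 3.3]
opening: 42.3
grip_force: 17.8
```

That is seat contact: 3.3 N at the expected height. I'll ease off a little, release and look.

{"fn": "carry_out", "kwargs": {
  "moves": [
    [0,0,0.0005,0,0.042],
    [0,0,0.0005,0,0.05],
    [0,0,0.0005,0,0.06],
    [0,0,0.0005,0,0.07],
    [0,0,0.0005,0,0.07],
    [0,0,0.0005,0,0.07],
    [0,0,0.01,0,0.07],
    [0,0,0.03,0,0.07],
    [0,0,0.06,0,0.07],
    [0,0,0.1,0,0.07]
  ]
}}

```text
time: 11.78
tcp_pos: [513.6, 201.9, 141.2]
tool_rot: [-2.946, -1.089, 0.006]
contact_force: [0.9, 0.4, 0.0]
opening: 69.9
grip_force: 0.0
```

{"fn": "carry_out", "kwargs": {
  "moves": [
    [0,-0.03,0.03,0,0.07],
    [0,-0.07,0.05,0,0.07],
    [0,-0.11,0.06,0,0.07],
    [0,-0.15,0.06,0,0.07],
    [0,-0.19,0.06,0,0.07],
    [0,-0.23,0.06,0,0.07],
    [0,-0.25,0.06,0,0.07],
    [0,-0.25,0.06,0,0.07],
    [0,-0.25,0.06,0,0.07]
  ]
}}

```text
time: 12.53
tcp_pos: [514.7, -48.4, 201.7]
tool_rot: [2.948, 1.086, 0.001]
contact_force: [-0.2, 0.3, -0.2]
opening: 70.1
grip_force: 0.0
```

Run:
```python
from h import *
r=lambda i,x,y,w,h,k:cv2.resize(i[y:y+h,x:x+w],None,fx=k,fy=k,interpolation=cv2.INTER_CUBIC)
im=snap('scene','s5.png');t=snap('top','t5.png')
o=np.hstack([r(t,140,205,95,90,4),r(im,350,110,95,90,4)])
cv2.imwrite('pics/c5.png',np.clip(o*1.3,0,255).astype(np.uint8)[:,:,::-1])
print('spring top pred z78',px('scene',(515.5,202.2,78)),px('top',(515.5,202.2,78)))
```

```text
spring top pred z78 [389.7507338 151.8254428] [209.88650352 231.74861045]
```

View pics/c5.png

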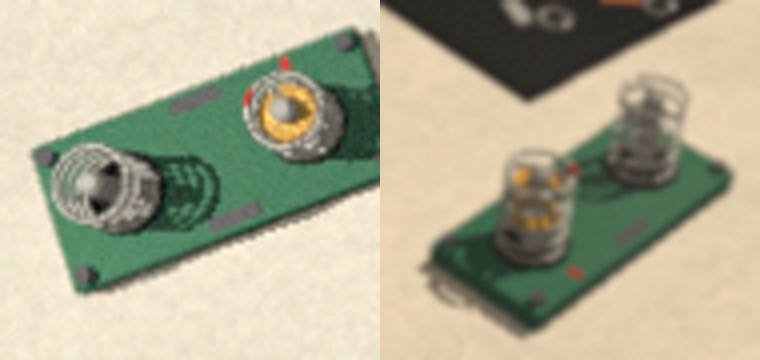

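Both views show the spring upright around the post on the seat. Its top ring is at about (390,152) in the scene camera, matching the fully-home prediction of (389.8,151.8). The fingers are clear, so I'm handing the job in.

```bash
python3 -c "
from bench import ctrl
print(ctrl.finish_job())"
```

```text
the job is handed in; nothing more can be done
None
```

The spring is fully home on the bare post's seat and released; it passed both collar notches without snagging, the highest force read on the post was about 3 N, and the job was handed in at about 13 s.

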